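Sort bottle caps and column nuts, then dock the cap tray

TASK

Clear the raised sorting stand by pushing its parts over the edges: the two blue bottle caps into the white tray with blue ends, the two steel nuts into the black bin; slide them along the top, do not lift them. Once all four are sorted, push the tray along its rail, away from the robot, until its tongue snaps in between the rollers and the tray is fully home. Leave the amber bottle and white jar on the stand, and the beaker and orange box beside it, where they are.

Things in the scene. Friction and masses are not known exactly. Their poses are not given: they have to be found in the camera images.
- stand: fixed raised block, flat rimless grey top 50 mm above the bench, 280 mm along its x (away from the robot), 200 mm along y (edges at y = +-100 mm). Origin on the bench, 115 mm from its near end. The four parts lie one behind another on it, about 48 mm apart in x (-74 to +74 mm), each at its own y. Tray along one y edge, bin along the other (varies)
- cap1: blue plastic screw cap, a ribbed disc 38 mm in diameter and 22 mm high, lying flat on the sorting stand; origin at its middle (11 mm above the stand's top), z is its axis
- cap2: blue plastic screw cap, a ribbed disc 38 mm in diameter and 22 mm high, lying flat on the sorting stand; origin at its middle (11 mm above the stand's top), z is its axis
- nut1: steel hexagonal column nut, 36 mm across its flats, 42 mm across its corners, 22 mm high, lying flat on the sorting stand; origin at its middle (11 mm above the stand's top), z is its axis
- nut2: steel hexagonal column nut, 36 mm across its flats, 42 mm across its corners, 22 mm high, lying flat on the sorting stand; origin at its middle (11 mm above the stand's top), z is its axis
- tray: loose white tray for the caps, on the dock's rail; 230 mm long (x), 98 mm wide (y). Origin: middle of its underside, 5 mm above the bench. Above the origin: floor 18 mm with 2.5 mm ribs, white side walls (4 mm thick) up to 40 mm, blue end walls (5 mm thick) 18 to 58 mm. Side wall 5 mm from the stand's edge, 5 mm below its top. Steel tongue with round head at its far end (+x)
- dock: fixed bed 5 mm thick with a rail along its x; origin on the bench, axes parallel to the stand's. At its far end two sprung brass rollers between grey cheeks catch the tray's tongue. The tray's origin starts at dock x = -6 to +6 mm; fully home, against the cheeks, it is at 55 mm. The rollers resist from 38 mm (about 10 N); past 47 mm they pull it home
- bin: fixed black open bin for the nuts, 230 mm along its x, 98 mm along its y, walls 4 mm thick and 45 mm high, dark floor 22 mm above the bench, origin at the middle of its underside on the bench; axes parallel to the stand's, its wall 5 mm from the stand's edge
- vial: small amber glass bottle with a black cap, 26 mm in diameter, 48 mm high, standing on the far strip of the stand (stand x about 145 mm); origin at the middle of its underside; to be left alone
- jar: small white jar, 36 mm in diameter, 40 mm high, standing on the far strip of the stand; origin at the middle of its underside; to be left alone
- beaker: glass beaker, 68 mm in diameter, 85 mm high, standing on the bench well to the right; origin at the middle of its underside; to be left alone
- tipbox: orange box with a clear lid, 85 x 120 x 72 mm, on the bench well to the left; origin at the middle of its underside; to be left alone

How it is judged:
By the outcome, as a careful person would: the job done as asked, in the order asked, and still so for the second after the job is handed in, with the robot touching nothing.
It also fails if it takes over 58 s, if anything falls off the work surface, if the arm or the gripper's body presses on something with over 40 N, if the wrist force passes 120 N, or if a joint passes its speed limit or range.

ROBOT

A 7-joint arm with a two-finger parallel gripper is mounted at the origin on the work surface. World frame = base frame: x ahead of the robot, y to its left, z up, the work surface at z = 0. Lengths are in m, angles in rad, forces in N, time in s.
With the tool pointing down it reaches from about 0.4 to 0.875 m from the base axis. Payload 19.3 kg.
Tool frame: the origin (TCP) lies on the centre line of the jaws, within the pads' length; the fingertips stand 8 mm ahead of it and the grasp point (between the pads) lies 11 mm behind it; z points along the fingers, y is the line along which they close (so a half turn about z gives the same grasp; the last joint's range is limited). The gripper opens to 85 mm and grips with 20 to 120 N. Pads are 22 mm wide; open, the fingers measure 114 mm over their backs; the gripper's body (76 mm by 85 mm) begins 54 mm behind the grasp point. The pads swing forward as they close: fully open they stand 13 mm farther back than shut.
Start: joints at [-1.279, 0.521, -0.036, 1.599, 0.021, 1.021, -0.113], TCP at [0.221, 0.585, 0.239] pointing down, gripper open.
Joint ranges: [-2.91, 2.91], [-0.3, 2.13], [-1.5, 1.42], [0.17, 2.43], [-1.26, 4.41], [0.16, 1.93], [-2.52, 2.52]. Speed limits (rad/s): [1.89, 1.89, 2.39, 2.39, 3.01, 3.01, 3.01].

INTERFACE

Orientations are given as [roll, pitch, yaw] about the fixed x, y, z axes, in that order (R = Rz(yaw) Ry(pitch) Rx(roll)).
In Python, from workcell import status, grab_frame, camera_params, bot, search_frame, silhouettes gives the robot as it stands.
- The arm moves only by the shell command python3 -m creep 'ROWS' [FORCE]. ROWS is JSON, a list of rows, each a list of 5 numbers: the shift along the tool's x, y, z in units of 60 mm (1.0 is 60 mm), then the turn about the tool's z in units of 8 degrees (1.0 is 8 degrees), then the opening, from 0 (shut) to 1 (fully open). In form: [[x, y, z, twist, hand], ...]. A call has 1 to 5 rows; each row is the pose to reach, as a shift and turn from the pose commanded when the call began, along the tool's axes at that moment; what a row does not reach only later rows make up. A row lasts 1/8 s, in which the tool goes at most 62.5 mm and 10.7 degrees, less where a joint would pass 70% of its speed; a pose out of reach is approached as far as the arm can. A call with a gripper value outside its range is refused whole. The fingers move at their own pace and stop on an object; FORCE is the grip in N (left out, the last holds). Time passes only in rows, so rows that repeat a pose let the fingers close. It gives the time, the measured TCP pose, the force, the opening and the grip force at its end, in the units of the state.
- status.observe(): the state, without advancing time (a new reading comes with each control period).
- grab_frame(name): name is "scene" or "top"; returns the picture (420x560x3 uint8, blue, green, red); there is no depth.
- camera_params(name): a dict with "K" (3x3 intrinsics, pixels), "k1" (the pictures are not rectified: a ray, as slopes to the right and down, at radius r is drawn at 1 + k1 r^2 times it, then the intrinsics apply), "rvec" (rotation vector, rad) and "tvec" (3), from world to camera coordinates, as OpenCV has them. Camera axes: x right, y down, z forward; pixel columns grow to the right and rows downward; lengths in m; the calibration is good to about 2 mm. A picture is of the moment at which its call begins. camera_params takes no time and is no camera call.
- bot.job_done(): hands the job in; it is judged then, once.
Trained networks look in the newest picture that a camera, given by its name, has taken for a name from the list of things; names that differ only in an ending like _2 or _b are one class to them, and where a whole thing is asked for, a point or a joint stands for the part that bears it (a point fixed in the world has none). Each returns a list of dicts, best first, with "p" (0 to 1); they miss things now and then, are a little off and sometimes report something else, mostly with a low value. They report only what shows in the picture. A call takes as long as a camera call.
- search_frame(camera, name): "extent" ([left, top, right, bottom] as shares, 0 to 1, of the picture: columns of its width, rows of its height, round what is visible of it).
- silhouettes(camera, name): "mask" (420x560 bool, what is visible of it) and "extent" ([left, top, right, bottom] as shares, 0 to 1, of the picture: columns of its width, rows of its height, round what is visible of it).
The state is a dict: "clock": time; "qpos": joint angles; "qd": joint speeds; "joint_efforts": joint torques, N m; "position": TCP position; "tool_rot": TCP orientation; "force": force on the tool from outside, world axes, zero at the start; "moment": the same for the moment, N m; "grip_width": finger opening in m; "finger_force": force on a finger pad.
Only numpy, scipy, OpenCV 4.12 (cv2) and the standard library are available. Lean on these libraries where they do the work, as an engineer would, in place of code of your own. Each camera call takes 0.05 s, during which the arm holds its last target. There are 200 camera calls.

## Working session

There is one attempt and no reset: what is moved stays moved. The work goes in short steps, Python scripts to look and compute and a shell command to move; the robot and the scene stay as the last step left them, time stands still between calls to the robot, and variables do not carry over. Pictures are saved under pics/ and viewed, at most 10 in all, crops included, and the job is handed in when it is done.

```bash
mkdir -p pics; ls
cat > h.py <<'E'
import numpy as np,cv2
from workcell import status,grab_frame,camera_params,bot,search_frame,silhouettes
def ray(cam,uv):
    p=camera_params(cam);K=np.array(p["K"]);k=p["k1"]
    d=np.array([k,0,0,0,0.]);R=cv2.Rodrigues(np.array(p["rvec"],float))[0];t=np.array(p["tvec"],float).ravel()
    n=cv2.undistortPoints(np.array(uv,float).reshape(-1,1,2),K,d).reshape(-1,2)
    return -R.T@t,(np.c_[n,np.ones(len(n))])@R
def atz(cam,uv,z):
    c,d=ray(cam,uv);return c+d*((z-c[2])/d[:,2])[:,None]
def proj(cam,P):
    p=camera_params(cam)
    return cv2.projectPoints(np.array(P,float).reshape(-1,1,3),np.array(p["rvec"],float),np.array(p["tvec"],float),np.array(p["K"]),np.array([p["k1"],0,0,0,0.]))[0].reshape(-1,2)
def tri(ca,a,cb,b):
    c1,d1=ray(ca,a);c2,d2=ray(cb,b);d1=d1[0];d2=d2[0]
    s=np.linalg.lstsq(np.c_[d1,-d2],c2-c1,rcond=None)[0]
    p,q=c1+s[0]*d1,c2+s[1]*d2
    return (p+q)/2,np.linalg.norm(p-q)
E
python3 - <<'E'
from h import *
for c in("scene","top"):
    im=grab_frame(c);cv2.imwrite(f"pics/{c}0.png",im);C,_=ray(c,[[280,210]]);print(c,C.round(3),camera_params(c)["K"][0])
    for n in("cap1","nut1","tray","bin","vial","jar","stand","dock","beaker","tipbox"):
        for r in search_frame(c,n):print(n,round(r["p"],2),(np.array(r["extent"])*[560,420,560,420]).round(1))
s=status.observe();print(s)
E
```

```text
pics
scene [1.032 0.705 1.087] [434.48348099   0.         279.86756634]
cap1 0.73 [289.4 196.7 300.9 207.4]
cap1 0.49 [275.8 207.5 288.4 218.5]
nut1 0.62 [253.  202.  269.4 215. ]
nut1 0.45 [303.4 199.1 322.7 216.3]
tray 0.61 [226.  156.3 299.6 202. ]
bin 0.73 [308.  199.1 323.2 214.9]
bin 0.59 [276.1 220.7 360.1 282.4]
vial 0.62 [249.6 226.9 256.1 239.6]
jar 0.47 [232.6 204.3 246.3 220.3]
stand 0.91 [229.  173.8 334.4 262.4]
dock 0.88 [197.4 190.3 234.8 224.3]
beaker 0.62 [213.2 105.8 232.3 130.9]
tipbox 0.7 [369.1 306.7 426.5 367.1]
tipbox 0.31 [223.8 155.9 301.3 203.1]
top [0.316 0.031 1.537] [446.6810102    0.         288.05086912]
cap1 0.53 [286.8 209.7 298.6 221. ]
nut1 0.74 [316.4 164.5 357.6 264.8]
nut1 0.59 [298.8 196.6 310.4 207.6]
nut1 0.48 [274.3 234.9 285.1 249.5]
tray 0.66 [321.4 182.3 353.3 263.9]
bin 0.79 [230.8 183.2 268.5 255.7]
vial 0.58 [281.1 174.7 290.6 181.2]
jar 0.72 [130.9 201.8 175.2 238.7]
jar 0.66 [306.3 172.9 319.2 190.4]
jar 0.46 [292.2 223.2 301.4 236.7]
stand 0.69 [230.2 184.7 268.6 255.5]
stand 0.59 [261.  174.3 323.  260.7]
dock 0.68 [323.  163.1 356
[... 156 characters left out ...]
59.7]
{'clock': 1.1, 'qpos': array([-1.27921802,  0.52138739, -0.03628925,  1.59950379,  0.02117402,
        1.0210912 , -0.1127739 ]), 'qd': array([ 0.00045655, -0.00235958, -0.00120164, -0.0008235 , -0.00067002,
        0.00069594, -0.00125914]), 'joint_efforts': array([ 1.59690513e-03, -9.26843619e+01,  1.97914839e+00, -3.70260501e+01,
        1.81689259e-02,  1.74983481e-03,  1.88237556e-05]), 'position': array([0.22123084, 0.58452827, 0.2392974 ]), 'tool_rot': array([-3.14158543e+00, -1.71896632e-05,  2.77977470e+00]), 'force': array([-0.70520887,  0.70276988,  0.78669324]), 'moment': array([ 0.05878517, -0.0194702 , -0.06869382]), 'finger_force': 0.0, 'grip_width': 0.08523730441637142}
```

Run:
```python
import cv2
a=cv2.imread("pics/top0.png")[150:285,215:375];cv2.imwrite("pics/topc.png",cv2.resize(a,None,fx=4.4,fy=4.4,interpolation=cv2.INTER_CUBIC))
a=cv2.imread("pics/scene0.png")[145:290,190:370];cv2.imwrite("pics/scenec.png",cv2.resize(a,None,fx=4,fy=4,interpolation=cv2.INTER_CUBIC))
```

```text
(no output)
```

View pics/topc.png

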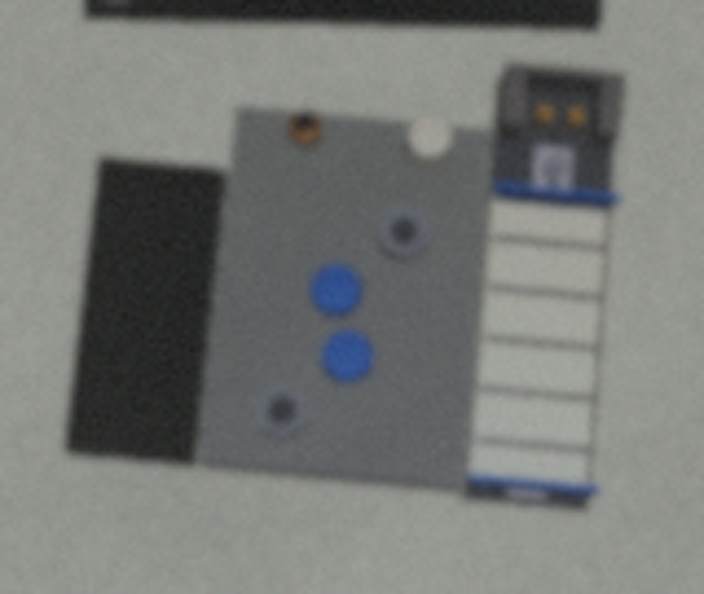

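View pics/scenec.png

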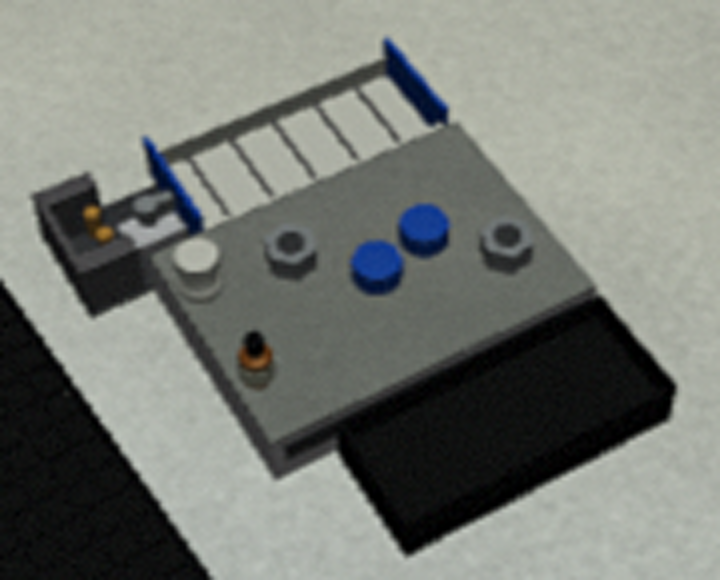

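The top view shows the bin at +y (left of the crop) and the tray at -y (right). From near to far the parts are nut (282,410), cap (347,356), cap (336,290), nut (403,231). The bottle (304,128) and jar (430,137) stand on the far strip. The scene view agrees.

Run:
```python
from h import *
T=lambda p:np.array(p)/4.4+[215,150]-.4
S=lambda p:np.array(p)/4+[190,145]-.4
for n,a,b in[("nutN",(282,409),(507,239)),("capN",(347,355),(424,223)),("capF",(336,289),(377,260)),("nutF",(403,230),(291,246)),("jar",(430,135),(196,252)),("vial",(306,120),(254,342)),
 ("trayNearBlueL",(470,480),(447,118)),("trayFarBlueR",(617,198),(147,140)),("trayFarBlueL",(495,188),(193,226))]:
    p,e=tri("top",T(a),"scene",S(b));print(n,p.round(4),round(e,4),atz("top",T(a),.07)[0].round(4),atz("scene",S(b),.07)[0].round(4))
for n,c,uv in[("FL",'top',T((237,108))),("NL",'top',T((195,464))),("NR",'top',T((467,491))),("FL",'scene',S((278,448))),("FR",'scene',S((152,256))),("NR",'scene',S((462,124))),("NL",'scene',S((597,288)))]:
    print(n,c,atz(c,uv,.05)[0].round(4))
# tray/bin/ stand masks
for c in("top",):
  for n in("tray","stand","bin"):
    m=silhouettes(c,n)[0]["mask"].astype(np.uint8)
    q=cv2.boxPoints(cv2.minAreaRect(cv2.findNonZero(m)));print(n,atz(c,q,.05)[:,:2].round(4).tolist())
```

```text
nutN [0.4792 0.062  0.0727] 0.0038 [0.4809 0.0607 0.07  ] [0.4764 0.0617 0.07  ]
capN [0.5214 0.0137 0.0733] 0.0028 [0.5228 0.0127 0.07  ] [0.5188 0.0125 0.07  ]
capF [0.5715 0.023  0.0733] 0.0028 [0.5731 0.022  0.07  ] [0.5691 0.0219 0.07  ]
nutF [ 0.6175 -0.0264  0.073 ] 0.0046 [ 0.6199 -0.0281  0.07  ] [ 0.6148 -0.0268  0.07  ]
jar [ 0.687  -0.0453  0.0955] 0.0035 [ 0.695  -0.0478  0.07  ] [ 0.677  -0.0632  0.07  ]
vial [0.6962 0.049  0.0957] 0.0045 [0.7047 0.0478 0.07  ] [0.6859 0.0338 0.07  ]
trayNearBlueL [ 0.4306 -0.0809  0.0537] 0.0036 [ 0.4307 -0.0809  0.07  ] [ 0.4389 -0.0671  0.07  ]
trayFarBlueR [ 0.6486 -0.1917  0.0645] 0.0034 [ 0.6487 -0.192   0.07  ] [ 0.6496 -0.1855  0.07  ]
trayFarBlueL [ 0.6589 -0.1001  0.0523] 0.0011 [ 0.6543 -0.0981  0.07  ] [ 0.6656 -0.0867  0.07  ]
FL top [0.7186 0.1022 0.05  ]
NL top [0.4398 0.1259 0.05  ]
NR top [ 0.4239 -0.0802  0.05  ]
FL scene [0.7146 0.1091 0.05  ]
FR scene [ 0.6999 -0.0944  0.05  ]
NR scene [ 0.4212 -0.0697  0.05  ]
NL scene [0.4391 0.1264 0.05  ]
tray [[0.4297, -0.0766], [0.6896, -0.1006], [0.6813, -0.2046], [0.4214, -0.1774]]
stand [[0.4354, 0.1243], [0.7248, 0.1076], [0.7101, -0.0997], [0.4216, -0.076]]
bin [[0.4467, 0.2254], [0.6804, 0.2108], [0.6712, 0.1072], [0.4384, 0.1245]]
```

```bash
python3 -m creep '[[-7.3,-7.3,0,9.26,0.15],[-7.3,-7.3,0,9.26,0.15],[-7.3,-7.3,0,9.26,0.15],[-7.3,-7.3,0,9.26,0.15],[-7.3,-7.3,0,9.26,0.15]]' 30
cat >> h.py <<'E'
a=np.radians(-4.8);SX=np.array([np.cos(a),np.sin(a)]);SY=np.array([-np.sin(a),np.cos(a)]);O=np.array([.545,.0175])
def st(p):d=np.array(p)[:2]-O;return np.array([d@SX,d@SY])
def go(x,y,z,yaw=np.pi/2+a):
    "units to stand-frame target"
    from scipy.spatial.transform import Rotation as R
    s=status.observe();r=s["tool_rot"];M=R.from_euler("xyz",r).as_matrix()
    w=np.r_[O+x*SX+y*SY,z];d=M.T@(w-s["position"])/.06
    print("units",d.round(2),"twist",round(np.degrees(r[2]-yaw)/8,2),"| stand",st(s["position"]).round(4),s["position"].round(4),"F",s["force"].round(1),"w",round(s["grip_width"],4),"t",s["clock"])
E
python3 -c "
from h import *
go(-.070,-.003,.12)"
```

```text
clock: 1.88
position: [0.3503, 0.2978, 0.2396]
tool_rot: [3.141, -0.001, 1.836]
force: [1.6, -0.1, -0.1]
grip_width: 0.0129
finger_force: 0.0
units [-5.01  0.79  1.99] twist 2.5 | stand [-0.2175  0.2631] [0.3503 0.2978 0.2396] F [ 1.6 -0.1 -0.1] w 0.0129 t 1.875
```

```bash
python3 -m creep '[[-5,0.8,1,2.5,0.15],[-5,0.8,2,2.5,0.15],[-5,0.8,2,2.5,0.15],[-5,0.8,2,2.5,0.15],[-5,0.8,2,2.5,0.15]]'
python3 -m creep '[[0,0,0,0,0.15],[0,0,0,0,0.15]]' >/dev/null
python3 -c "
from h import *
go(-.070,-.003,.062)"
```

```text
clock: 2.5
position: [0.4713, 0.0348, 0.1249]
tool_rot: [3.141, -0.0, 1.494]
force: [1.1, 2.2, -0.2]
grip_width: 0.0129
finger_force: 0.0
units [-0.26  0.1   1.06] twist 0.04 | stand [-0.0759  0.0127] [0.4704 0.0365 0.1256] F [-0.1  0.1  0. ] w 0.0126 t 2.75
```

```bash
python3 -m creep '[[-0.26,0.1,0,0,0.15],[-0.26,0.1,0.5,0,0.15],[-0.26,0.1,1.06,0,0.15],[-0.26,0.1,1.06,0,0.15],[-0.26,0.1,1.06,0,0.15]]'
python3 -c "
from h import *
go(-.070,.104,.062)
cv2.imwrite('pics/s1.png',cv2.resize(np.hstack([grab_frame('scene')[150:290,215:345],grab_frame('top')[150:290,235:365]]),None,fx=3,fy=3))"
```

```text
clock: 3.38
position: [0.4758, 0.0204, 0.0631]
tool_rot: [3.141, -0.0, 1.494]
force: [0.4, -0.4, 0.1]
grip_width: 0.0129
finger_force: 0.0
units [ 1.78 -0.    0.02] twist 0.05 | stand [-0.0692 -0.0029] [0.4758 0.0204 0.0631] F [ 0.4 -0.4  0.1] w 0.0129 t 3.375
```

View pics/s1.png

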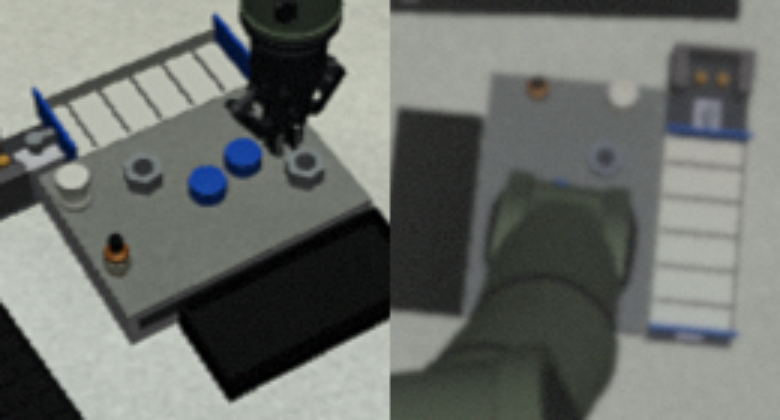

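The scene view (left half) shows the fingers at (285,140), just behind the near nut at (305,165). The caps are untouched, so I push.

```bash
python3 -m creep '[[0.2,0,0,0,0.15],[0.4,0,0,0,0.15],[0.6,0,0,0,0.15],[0.8,0,0,0,0.15],[1.0,0,0,0,0.15]]'
python3 -m creep '[[0.2,0,0,0,0.15],[0.4,0,0,0,0.15],[0.6,0,0,0,0.15],[0.8,0,0,0,0.15],[0.8,0,0,0,0.15]]'
python3 -c "
from h import *
go(-.070,.104,.062)
for n in ('nut1','cap1'):
  for r in search_frame('scene',n):
    e=np.array(r['extent'])*[560,420,560,420];print(n,round(r['p'],2),e.round(0),st(atz('scene',[[(e[0]+e[2])/2,(e[1]+e[3])/2]],.061)[0]).round(3))
cv2.imwrite('pics/s2.png',cv2.resize(grab_frame('scene')[145:295,190:370],None,fx=3.5,fy=3.5))"
```

```text
clock: 4.1
position: [0.48, 0.081, 0.062]
tool_rot: [-3.142, 0.0, 1.493]
force: [0.4, -1.5, 1.1]
grip_width: 0.0129
finger_force: 0.8
clock: 4.72
position: [0.4836, 0.129, 0.0619]
tool_rot: [-3.142, -0.0, 1.495]
force: [-0.7, -0.9, 0.8]
grip_width: 0.0125
finger_force: 0.0
units [-0.03  0.01 -0.  ] twist 0.05 | stand [-0.0705  0.106 ] [0.4836 0.129  0.0619] F [-0.7 -0.9  0.8] w 0.0125 t 4.725
nut1 0.61 [258. 199. 267. 213.] [ 0.07  -0.044]
nut1 0.6 [309. 200. 323. 215.] [-0.069  0.043]
cap1 0.46 [276. 206. 288. 217.] [0.029 0.005]
```

View pics/s2.png

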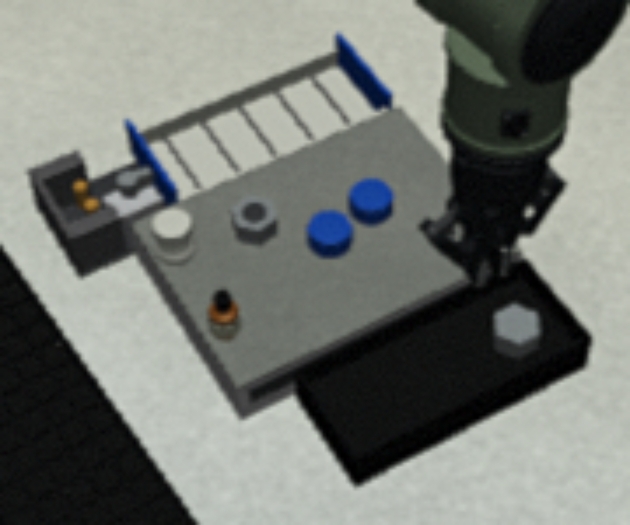

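The nut lies in the bin at (517,328) and everything else is unmoved. Next is the far nut.

```bash
python3 -m creep '[[0,0,-0.9,0,0.15],[-1,0.8,-0.9,0,0.15],[-3.1,2.44,-0.9,0,0.15],[-3.1,2.44,-0.9,0,0.15],[-3.1,2.44,-0.9,0,0.15]]'
python3 -m creep '[[0,0,0,0,0.15],[0,0,0,0,0.15],[0,0,0,0,0.15]]' >/dev/null
python3 -c "
from h import *
go(.0755,-.081,.062)"
```

```text
clock: 5.5
position: [0.6159, -0.0721, 0.116]
tool_rot: [3.141, 0.001, 1.491]
force: [0.0, 1.0, 0.9]
grip_width: 0.0127
finger_force: 0.0
units [-0.03 -0.02  0.9 ] twist 0.05 | stand [ 0.0767 -0.0792] [ 0.6148 -0.0678  0.116 ] F [-1.3  0.1  0. ] w 0.0132 t 5.875
```

```bash
python3 -m creep '[[-0.03,-0.02,0.5,0,0.15],[-0.03,-0.02,0.9,0,0.15],[-0.03,-0.02,0.9,0,0.15],[-0.03,-0.02,0.9,0,0.15]]'
python3 -m creep '[[0.2,0,0,0,0.15],[0.4,0,0,0,0.15],[0.6,0,0,0,0.15],[0.8,0,0,0,0.15],[1.0,0,0,0,0.15]]'
python3 -m creep '[[0.2,0,0,0,0.15],[0.4,0,0,0,0.15],[0.6,0,0,0,0.15],[0.8,0,0,0,0.15],[0.8,0,0,0,0.15]]'
python3 -c "
from h import *
go(.0755,.106,.062)
cv2.imwrite('pics/s3.png',cv2.resize(grab_frame('scene')[145:295,190:370],None,fx=3.5,fy=3.5))"
```

```text
clock: 6.38
position: [0.6142, -0.0702, 0.0629]
tool_rot: [3.141, -0.0, 1.494]
force: [0.6, 0.6, -0.0]
grip_width: 0.0128
finger_force: 0.0
clock: 7.0
position: [0.6186, -0.0098, 0.062]
tool_rot: [3.142, 0.0, 1.493]
force: [-0.9, -1.4, 1.1]
grip_width: 0.0127
finger_force: 0.7
clock: 7.62
position: [0.6222, 0.0385, 0.0618]
tool_rot: [-3.141, -0.0, 1.495]
force: [0.7, -0.0, -0.3]
grip_width: 0.0125
finger_force: 0.0
units [ 1.31  0.02 -0.  ] twist 0.06 | stand [0.0751 0.0274] [0.6222 0.0385 0.0618] F [ 0.7 -0.  -0.3] w 0.0125 t 7.625
```

View pics/s3.png

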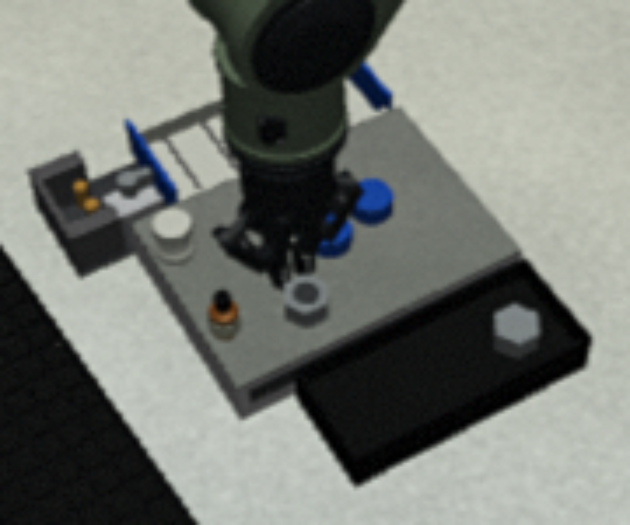

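The far nut rides ahead of the fingers at (305,300), and the caps and bottle are undisturbed. I keep pushing, then retreat toward the start of capF's push (+y side).

```bash
python3 -m creep '[[0.2,0,0,0.06,0.15],[0.4,0,0,0.06,0.15],[0.6,0,0,0.06,0.15],[0.8,0,0,0.06,0.15],[1.0,0,0,0.06,0.15]]'
python3 -m creep '[[0.2,0,0,0,0.15],[0.34,0,0,0,0.15],[0.34,0,0,0,0.15],[0.34,0,-0.9,0,0.22],[0.34,0,-0.9,0,0.22]]'
python3 -c "
from h import *
for n in ('nut1','cap1'):
  grab_frame('scene')
  for r in search_frame('scene',n):
    e=np.array(r['extent'])*[560,420,560,420];q=[[(e[0]+e[2])/2,(e[1]+e[3])/2]];print(n,round(r['p'],2),e.round(0),st(atz('scene',q,.061)[0]).round(3),'in bin',st(atz('scene',q,.033)[0]).round(3))
go(.0275,.056,.116)"
```

```text
clock: 8.3
position: [0.6269, 0.0981, 0.0619]
tool_rot: [-3.142, -0.0, 1.485]
force: [0.2, 0.0, -0.3]
grip_width: 0.0127
finger_force: 0.0
clock: 8.93
position: [0.6305, 0.1167, 0.1195]
tool_rot: [3.136, -0.001, 1.484]
force: [0.2, -0.2, -0.1]
grip_width: 0.0191
finger_force: 0.0
nut1 0.69 [289. 251. 299. 271.] [0.087 0.173] in bin [0.077 0.158]
nut1 0.42 [328. 234. 344. 247.] [-0.053  0.174] in bin [-0.066  0.159]
units [-0.84 -0.78 -0.01] twist -0.02 | stand [0.0746 0.1061] [0.6282 0.117  0.1153] F [ 1.  -0.  -0.6] w 0.0185 t 9.125
```

```bash
python3 -m creep '[[-0.9,-0.8,0,0,0.22],[-0.9,-0.8,0,0,0.22],[-0.9,-0.8,0.4,0,0.22],[-0.9,-0.8,0.9,0,0.22],[-0.9,-0.8,0.9,0,0.22]]'
python3 -m creep '[[0,0,0,0,0.22],[0,0,0,0,0.22]]'
python3 -c "
from h import *
go(.0265,-.106,.062)"
```

```text
clock: 9.75
position: [0.5756, 0.0674, 0.0601]
tool_rot: [-3.139, 0.001, 1.485]
force: [-0.6, 0.9, -0.2]
grip_width: 0.0187
finger_force: 0.0
clock: 10.0
position: [0.5762, 0.0676, 0.062]
tool_rot: [-3.142, 0.0, 1.485]
force: [0.1, 0.8, -1.0]
grip_width: 0.0189
finger_force: 0.0
units [-2.64 -0.    0.  ] twist -0.02 | stand [0.0269 0.0526] [0.5762 0.0676 0.062 ] F [ 0.1  0.8 -1. ] w 0.0189 t 10.0
```

```bash
python3 -m creep '[[-0.15,0,0,0,0.22],[-0.3,0,0,0,0.22],[-0.5,0,0,0,0.22],[-0.7,0,0,0,0.22],[-0.9,0,0,0,0.22]]'
python3 -m creep '[[-0.2,0,0,0,0.22],[-0.4,0,0,0,0.22],[-0.6,0,0,0,0.22],[-0.8,0,0,0,0.22],[-0.8,0,0,0,0.22]]'
python3 -c "
from h import *
go(.0265,-.106,.062)
cv2.imwrite('pics/s4.png',cv2.resize(np.hstack([grab_frame('scene')[145:295,190:370],grab_frame('top')[140:290,235:375]]),None,fx=2.5,fy=2.5))"
```

```text
clock: 10.62
position: [0.5714, 0.0128, 0.062]
tool_rot: [3.142, 0.0, 1.484]
force: [1.1, -0.1, -0.1]
grip_width: 0.0189
finger_force: 0.2
clock: 11.25
position: [0.5673, -0.0352, 0.062]
tool_rot: [3.142, 0.0, 1.483]
force: [1.2, 0.6, 0.2]
grip_width: 0.0187
finger_force: 0.0
units [-0.92  0.    0.  ] twist -0.03 | stand [ 0.0266 -0.0507] [ 0.5673 -0.0352  0.062 ] F [1.2 0.6 0.2] w 0.0187 t 11.25
```

View pics/s4.png

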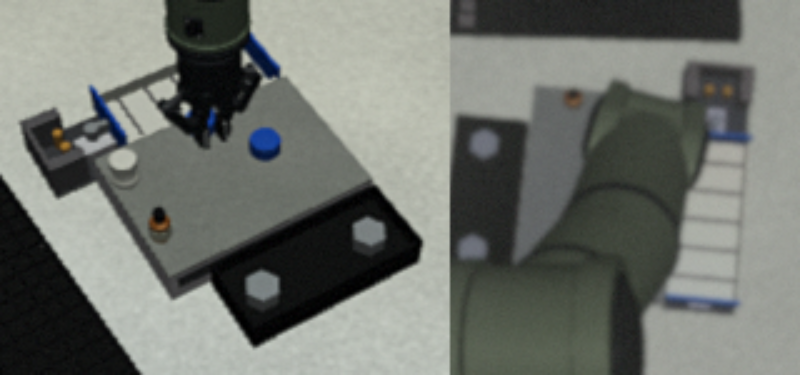

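Both nuts lie in the bin at (263,287) and (369,233). The far cap shows just ahead of the fingers at (213,120), and the near cap at (265,143) is unmoved.

```bash
python3 -m creep '[[-0.2,0,0,0,0.22],[-0.4,0,0,0,0.22],[-0.6,0,0,0,0.22],[-0.8,0,0,0,0.22],[-0.93,0,0,0,0.22]]'
python3 -m creep '[[0,0,0,0,0.22],[0,0,-0.5,0,0.22],[0,0,-0.9,0,0.22],[1,-0.8,-0.9,0,0.22],[1,-0.8,-0.9,0,0.22]]'
python3 -c "
from h import *
go(-.023,.038,.116)"
```

```text
clock: 11.98
position: [0.5624, -0.0907, 0.062]
tool_rot: [-3.142, 0.0, 1.484]
force: [0.1, -0.1, 0.5]
grip_width: 0.0188
finger_force: 0.0
clock: 12.6
position: [0.5183, -0.0224, 0.116]
tool_rot: [-3.14, -0.001, 1.488]
force: [0.4, -1.1, -0.3]
grip_width: 0.0189
finger_force: 0.0
units [1.33 0.01 0.  ] twist 0.01 | stand [-0.0232 -0.042 ] [ 0.5183 -0.0224  0.116 ] F [ 0.4 -1.1 -0.3] w 0.0189 t 12.6
```

```bash
python3 -m creep '[[0.7,0,0,0,0.22],[1.3,0,0,0,0.22],[1.3,0,0,0,0.22],[1.3,0,0.5,0,0.22],[1.3,0,0.9,0,0.22]]'
python3 -m creep '[[0,0,0,0,0.22],[0,0,0,0,0.22]]'
python3 -c "
from h import *
go(-.023,-.106,.062)
grab_frame('scene')
for r in silhouettes('scene','cap1'):
    ys,xs=np.nonzero(r['mask']);q=[[xs.mean(),ys.mean()]];print(round(r['p'],2),len(xs),q,st(atz('scene',q,.061)[0]).round(3),'tray',st(atz('scene',q,.036)[0]).round(3))"
```

```text
clock: 13.22
position: [0.5266, 0.0514, 0.0612]
tool_rot: [3.141, 0.0, 1.485]
force: [-0.1, 0.3, -0.3]
grip_width: 0.0187
finger_force: 0.0
clock: 13.48
position: [0.527, 0.0515, 0.0627]
tool_rot: [3.141, 0.0, 1.484]
force: [-0.3, -0.9, -0.3]
grip_width: 0.0186
finger_force: 0.0
units [-2.31 -0.03  0.01] twist -0.02 | stand [-0.0208  0.0324] [0.527  0.0515 0.0627] F [-0.3 -0.9 -0.3] w 0.0186 t 13.475
0.69 114 [[np.float64(262.2719298245614), np.float64(186.40350877192984)]] [ 0.032 -0.117] tray [ 0.022 -0.138]
```

```bash
python3 -m creep '[[-0.1,-0.03,0,0,0.22],[-0.25,-0.03,0,0,0.22],[-0.45,-0.03,0,0,0.22],[-0.65,-0.03,0,0,0.22],[-0.85,-0.03,0,0,0.22]]'
python3 -m creep '[[-0.2,0,0,0,0.22],[-0.4,0,0,0,0.22],[-0.6,0,0,0,0.22],[-0.8,0,0,0,0.22],[-1.0,0,0,0,0.22]]'
python3 -m creep '[[-0.2,0,0,0,0.22],[-0.4,0,0,0,0.22],[-0.46,0,0,0,0.22],[-0.46,0,0,0,0.22]]'
python3 -m creep '[[0,0,-0.9,0,0.1],[1.8,0,-1.5,0,0],[3,0,-1.5,0,0],[3,0,-1.5,0,0],[3,0,-1.5,0,0]]'
python3 -c "
from h import *
go(.08,-.154,.12)
a=grab_frame('scene');b=grab_frame('top');cv2.imwrite('pics/sc5.png',a);cv2.imwrite('pics/t5.png',b)
cv2.imwrite('pics/s5.png',cv2.resize(np.hstack([a[145:295,190:370],b[140:290,235:375]]),None,fx=2.5,fy=2.5))"
```

```text
clock: 14.2
position: [0.5204, 0.0003, 0.062]
tool_rot: [3.142, 0.0, 1.484]
force: [-0.3, -0.1, -0.0]
grip_width: 0.0188
finger_force: 0.3
clock: 14.82
position: [0.5152, -0.0592, 0.062]
tool_rot: [-3.142, 0.0, 1.485]
force: [0.6, 0.6, 0.0]
grip_width: 0.019
finger_force: 0.4
clock: 15.32
position: [0.5129, -0.086, 0.0619]
tool_rot: [-3.142, -0.0, 1.485]
force: [0.3, 0.5, -0.4]
grip_width: 0.0188
finger_force: 0.0
clock: 15.95
position: [0.5284, 0.0991, 0.1522]
tool_rot: [3.141, -0.002, 1.493]
force: [0.6, -1.3, -0.6]
grip_width: 0.0004
finger_force: 0.0
units [-3.91  1.7   0.53] twist 0.04 | stand [-0.0234  0.08  ] [0.5284 0.0991 0.1522] F [ 0.6 -1.3 -0.6] w 0.0004 t 15.95
```

View pics/s5.png

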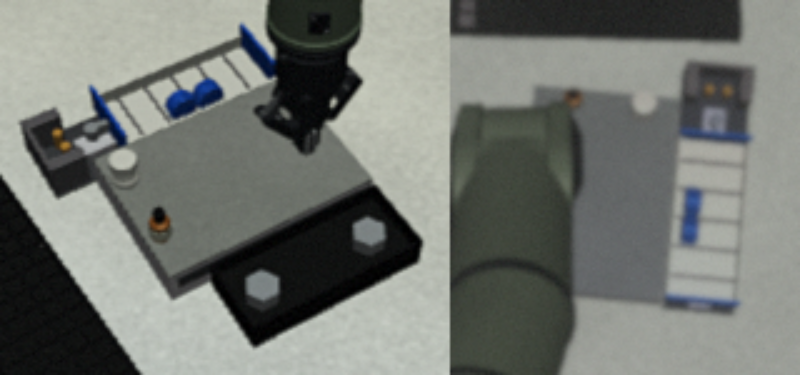

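Both caps are in the tray, standing on edge side by side at (690,205)–(692,232) in the top view. The nuts are in the bin at (263,287) and (369,233). I'll locate the caps and topple them flat so they ride safely.

Run:
```python
from h import *
for c,f in(("top","t5"),("scene","sc5")):
    im=cv2.imread(f"pics/{f}.png").astype(int);m=((im[...,0]-im[...,2]>60)).astype(np.uint8)
    n,l,s,ce=cv2.connectedComponentsWithStats(m)
    for i in range(1,n):
        if s[i,4]>12:
            x,y,w,h=s[i,:4];q=[[x-.5,y-.5],[x+w-.5,y-.5],[x-.5,y+h-.5],[x+w-.5,y+h-.5],ce[i]]
            print(c,s[i],[st(p).round(3).tolist() for p in atz(c,q,.05)])
```

```text
top [329 217   6  19  78] [[0.04, -0.12], [0.043, -0.14], [-0.024, -0.125], [-0.022, -0.146], [0.01, -0.131]]
top [492 302  13  13 131] [[-0.191, -0.697], [-0.188, -0.743], [-0.235, -0.699], [-0.231, -0.745], [-0.213, -0.719]]
top [493 340  13  13 134] [[-0.317, -0.707], [-0.314, -0.753], [-0.36, -0.71], [-0.357, -0.756], [-0.337, -0.73]]
scene [137   0  21  17 207] [[-0.022, -1.583], [-0.114, -1.528], [0.033, -1.413], [-0.055, -1.36], [-0.045, -1.476]]
scene [274  30  11   6  56] [[-0.478, -0.964], [-0.522, -0.938], [-0.452, -0.918], [-0.495, -0.892], [-0.486, -0.928]]
scene [249  39  11   6  57] [[-0.342, -0.954], [-0.385, -0.928], [-0.32, -0.908], [-0.362, -0.883], [-0.353, -0.917]]
scene [542  63  18  10  28] [[-1.302, -0.152], [-1.365, -0.114], [-1.244, -0.103], [-1.305, -0.067], [-1.305, -0.108]]
scene [286 155  14  16  38] [[-0.11, -0.216], [-0.152, -0.192], [-0.072, -0.15], [-0.112, -0.126], [-0.112, -0.17]]
scene [257 176  21  15 118] [[0.022, -0.178], [-0.038, -0.143], [0.052, -0.12], [-0.006, -0.086], [0.009, -0.135]]
scene [226 180  14  20  47] [[0.117, -0.213], [0.078, -0.19], [0.154, -0.135], [0.116, -0.113], [0.116, -0.16]]
```

```bash
python3 -m creep '[[-1,0.55,0,0.04,0.45],[-2,0.55,0,0.04,0.45],[-2.75,0.55,0.5,0.04,0.45],[-2.75,0.55,1.3,0.04,0.45],[-2.75,0.55,1.5,0.04,0.45]]'
python3 -m creep '[[0,0,0,0,0.45],[0,0,0,0,0.45]]' >/dev/null
python3 -c "
from h import *
go(.009,-.155,.058)"
```

```text
clock: 16.68
position: [0.5452, -0.0752, 0.0599]
tool_rot: [-3.138, 0.0, 1.477]
force: [0.6, 0.1, -0.1]
grip_width: 0.0383
finger_force: 0.0
units [-1.07 -0.02  0.09] twist -0.05 | stand [ 0.0105 -0.0905] [ 0.5479 -0.0736  0.0634] F [-0.4 -0.1  0.8] w 0.038 t 16.925
```

```bash
python3 -m creep '[[-0.15,-0.02,0.09,0,0.45],[-0.35,-0.02,0.09,0,0.45],[-0.55,-0.02,0.09,0,0.45],[-0.75,-0.02,0.09,0,0.45],[-0.95,-0.02,0.09,0,0.45]]'
python3 -m creep '[[-0.1,0,0,0,0.45],[-0.1,0,0,0,0.45],[0.2,0,-0.8,0,0.1],[2.5,0,-1.5,0,0],[2.5,0,-1.5,0,0]]'
python3 -m creep '[[1,0,0,0,0],[1,0,0,0,0]]'
python3 -c "
from h import *
go(.08,-.154,.12)
a=grab_frame('scene');b=grab_frame('top')
cv2.imwrite('pics/s6.png',cv2.resize(np.hstack([a[145:295,190:370],b[140:290,235:375]]),None,fx=2.5,fy=2.5))"
```

```text
clock: 17.55
position: [0.5406, -0.1315, 0.0566]
tool_rot: [3.142, 0.0, 1.479]
force: [0.3, -0.6, -0.2]
grip_width: 0.0383
finger_force: 0.1
clock: 18.18
position: [0.5528, 0.0024, 0.1419]
tool_rot: [3.141, -0.0, 1.479]
force: [1.3, 0.1, -0.3]
grip_width: -0.0001
finger_force: 0.0
clock: 18.42
position: [0.5581, 0.0662, 0.1408]
tool_rot: [-3.141, -0.002, 1.487]
force: [-1.2, -0.4, 0.3]
grip_width: 0.0
finger_force: 0.0
units [-3.39  1.18  0.34] twist 0.0 | stand [0.009  0.0496] [0.5581 0.0662 0.1408] F [-1.2 -0.4  0.3] w 0.0 t 18.425
```

View pics/s6.png

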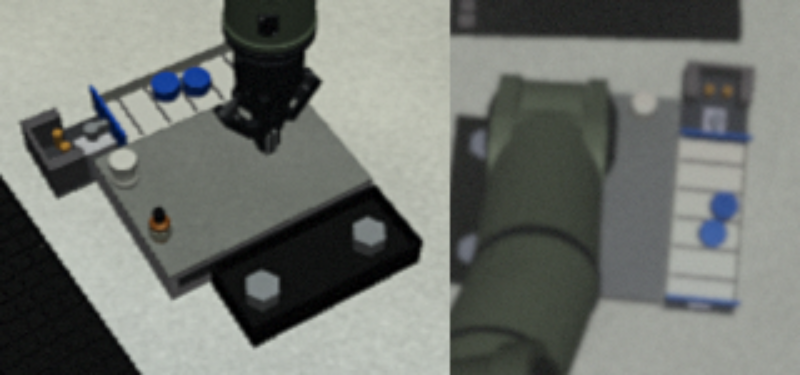

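Both caps now lie flat in the tray at (724,206) and (712,234) in the top view. The next step is pushing the tray from inside its far blue wall with closed fingers.

```bash
python3 -m creep '[[-1,0.4,0,0,0],[-2,0.8,0,0,0],[-3.4,1.18,0,0,0],[-3.4,1.18,0,0,0],[-3.4,1.18,0,0,0]]'
python3 -m creep '[[0,0,0.3,0,0],[0,0,0.3,0,0]]' >/dev/null
python3 -c "
from h import *
go(.08,-.154,.05)"
```

```text
clock: 19.15
position: [0.6091, -0.1539, 0.1408]
tool_rot: [-3.141, 0.002, 1.473]
force: [-0.2, -0.3, 0.0]
grip_width: 0.0
finger_force: 0.0
units [0.1  0.04 1.18] twist -0.05 | stand [ 0.0776 -0.1598] [ 0.609  -0.1482  0.1211] F [-1.1  0.2 -0.4] w 0.0004 t 19.4
```

```bash
python3 -m creep '[[0.1,0.04,0.4,0,0],[0.1,0.04,0.8,0,0],[0.1,0.04,1.18,0,0],[0.1,0.04,1.18,0,0],[0.1,0.04,1.18,0,0]]'
python3 -m creep '[[0,0.1,0,0,0],[0,0.2,0,0,0],[0,0.3,0,0,0],[0,0.4,0,0,0],[0,0.5,0,0,0]]'
python3 -m creep '[[0,0.1,0,0,0],[0,0.2,0,0,0],[0,0.3,0,0,0],[0,0.4,0,0,0],[0,0.4,0,0,0]]'
python3 -c "
from h import *
go(.14,-.154,.05)"
```

```text
clock: 20.02
position: [0.6134, -0.1433, 0.053]
tool_rot: [3.141, 0.0, 1.48]
force: [-0.2, -0.1, 0.5]
grip_width: -0.0003
finger_force: 0.0
clock: 20.65
position: [0.6422, -0.1464, 0.0521]
tool_rot: [-3.139, -0.0, 1.479]
force: [-9.8, -0.2, 8.9]
grip_width: 0.0002
finger_force: 4.9
clock: 21.28
position: [0.6669, -0.1487, 0.052]
tool_rot: [-3.141, 0.0, 1.479]
force: [-0.6, -0.3, -0.2]
grip_width: -0.0001
finger_force: 0.5
units [0.02 0.08 0.03] twist -0.06 | stand [ 0.1353 -0.1554] [ 0.6669 -0.1487  0.052 ] F [-0.6 -0.3 -0.2] w -0.0001 t 21.275
```

```bash
python3 -m creep '[[0,0.06,0,0,0],[0,0.12,0,0,0],[0,0.18,0,0,0],[0,0.24,0,0,0],[0,0.3,0,0,0]]'
python3 -m creep '[[0,0.05,0,0,0],[0,0.1,0,0,0],[0,0.15,0,0,0]]'
python3 -c "
from h import *
go(.16,-.154,.05)"
```

```text
clock: 21.9
position: [0.6848, -0.1499, 0.0521]
tool_rot: [-3.141, -0.0, 1.479]
force: [-1.8, 1.6, 0.4]
grip_width: -0.0004
finger_force: 0.9
clock: 22.28
position: [0.6865, -0.1501, 0.0516]
tool_rot: [-3.125, -0.002, 1.478]
force: [-69.8, 14.4, 50.7]
grip_width: 0.0001
finger_force: 36.7
units [0.02 0.08 0.03] twist -0.06 | stand [ 0.155  -0.1552] [ 0.6865 -0.1501  0.0516] F [-69.8  14.4  50.7] w 0.0001 t 22.275
```

```bash
python3 -m creep '[[0,-0.2,0,0,0],[0,-0.5,0,0,0],[0,-0.5,0,0,0],[0,-0.5,-0.8,0,0],[0,-0.5,-1.6,0,0]]'
python3 -m creep '[[2.5,-1,-1.5,0,0],[4.5,-2,-1.5,0,0],[4.5,-2,-1.5,0,0],[4.5,-2,-1.5,0,0],[4.5,-2,-1.5,0,0]]'
python3 -c "
from h import *
a=grab_frame('scene');b=grab_frame('top');cv2.imwrite('pics/t7.png',b);cv2.imwrite('pics/sc7.png',a)
cv2.imwrite('pics/s7.png',cv2.resize(np.hstack([a[145:295,190:370],b[140:290,235:375]]),None,fx=2.5,fy=2.5))
# edges of the tray's blue walls along x, from top (before/after)
for c,o,n in(('top','t5','t7'),('scene','sc5','sc7')):
  for f in (o,n):
    im=cv2.imread(f'pics/{f}.png').astype(int);m=(im[...,0]-im[...,2]>35).astype(np.uint8)
    k,l,s,ce=cv2.connectedComponentsWithStats(m)
    for i in range(1,k):
      p=st(atz(c,[ce[i]],.055)[0])
      if s[i,4]>8 and abs(p[0])<.25 and abs(p[1])<.25:print(f,s[i],p.round(4))"
```

```text
clock: 22.9
position: [0.6644, -0.1483, 0.1493]
tool_rot: [3.142, 0.0, 1.479]
force: [1.0, -0.4, 0.7]
grip_width: -0.0005
finger_force: 0.0
clock: 23.52
position: [0.569, 0.1338, 0.2391]
tool_rot: [3.14, -0.001, 1.479]
force: [2.0, 1.1, 0.4]
grip_width: 0.0
finger_force: 0.0
t5 [327 191  28   5  78] [ 0.124  -0.1531]
t5 [328 216   8  21 125] [ 0.0089 -0.1309]
t5 [322 258  28   4  56] [-0.103  -0.1549]
t7 [329 177  27   5  73] [ 0.1736 -0.1529]
t7 [336 202  16  22 192] [ 0.0568 -0.1674]
t7 [323 243  28   5  59] [-0.0531 -0.1547]
sc5 [286 154  15  21 108] [-0.1031 -0.1566]
sc5 [256 176  23  16 194] [ 0.011  -0.1247]
sc5 [226 179  14  24  88] [ 0.1198 -0.151 ]
sc7 [273 160  16  20 107] [-0.0546 -0.1553]
sc7 [237 177  24  14 229] [ 0.0619 -0.1552]
sc7 [212 185  15  28  69] [ 0.1684 -0.1512]
```

View pics/s7.png

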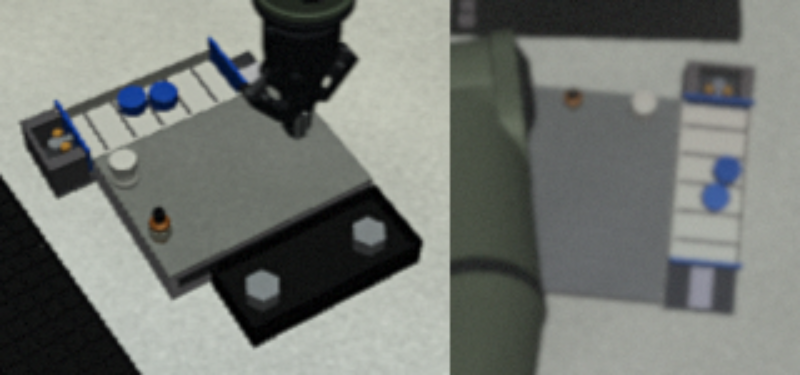

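The tray moved about 50 mm. Its far wall at (75,135) sits against the cheeks and the tongue is between the rollers at (60,140). The hard stop came after the force had dropped off. Caps are in the tray, nuts in the bin, and the jar and bottle are unmoved.

```bash
python3 -c "
from h import *
print(bot.job_done())"
```

```text
the job is handed in; nothing more can be done
None
```

The job is done and handed in: both caps lie in the tray, both nuts are in the bin, and the tray is pushed home against its cheeks, at about 24 s of the 58 s allowed. The last pictures show the bottle and jar unmoved; the beaker and orange box were not re-checked after the start, but the arm never worked near them. The highest wrist force I read was about 87 N, when the tray hit its stop.

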